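# Clear the tall jar and index the scanner arm over the tin

### The arm

A 6-joint arm with a two-finger parallel gripper is mounted at the origin on the work surface. World frame = base frame: x ahead of the robot, y to its left, z up, the work surface at z = 0. Lengths are in mm, angles in rad, forces in N, time in s.
With the tool pointing down it reaches from about 350 to 775 mm from the base axis. Payload 7.3 kg.
Tool frame: the origin (TCP) lies at the very end of the fingers, on their centre line; the grasp point (between the pads) lies 19 mm behind it (bot.grasp_offset is the distance from the TCP to the grasp point, in mm); z points along the fingers, y is the direction in which the jaws open and shut (so a half turn about z gives the same grasp; the last joint's range is limited). The gripper opens to 92 mm and grips with 3 to 60 N. Pads are 19 mm wide; open, the fingers measure 130 mm over their backs; the gripper's body (75 mm by 190 mm) begins 47 mm behind the grasp point.
Start: joints at [1.157, 0.342, 1.524, -0, 1.275, -0.146], TCP at [138.905, 506.311, 226.741] pointing down, gripper open.
Joint ranges: [-2.53, 2.53], [-0.77, 2.02], [0.04, 2.7], [-1, 4.14], [0.28, 2.66], [-3.11, 3.11]. Speed limits (rad/s): [2.57, 2.57, 3.14, 3.14, 3.14, 3.14].

### API

Orientations are given as [roll, pitch, yaw] about the fixed x, y, z axes, in that order (R = Rz(yaw) Ry(pitch) Rx(roll)).
In Python, from plant import bot gives the robot as it stands.
- The arm moves only by the tool servo_tool, never from a script. Its arguments are lists of equal length, an entry for each row: "angular": the turn, a rotation vector about the world's x, y, z in degrees, a list of three; "slide": the shift along the world's x, y, z in mm, a list of three; "grip": the opening, from -1 (shut) to 1 (fully open), so that 0 is half open. In form: {"angular": [[ax, ay, az], ...], "slide": [[dx, dy, dz], ...], "grip": [grip, ...]}. A call has 1 to 10 rows; each row is the pose to reach, as a shift and turn from the pose commanded when the call began; what a row does not reach only later rows make up. A row lasts 1/12 s, in which the tool goes at most 41.7 mm and 7.16 degrees, less where a joint would pass 70% of its speed; a pose out of reach is approached as far as the arm can. A call with a gripper value outside its range is refused whole. The fingers move at their own pace and stop on an object; the grip force is fixed at half the most. Time passes only in rows, so rows that repeat a pose let the fingers close. It gives the time, the measured TCP pose, the force and the opening at its end, in the units of the state.
- bot.get_obs(): the state, without advancing time (a new reading comes with each control period).
- bot.capture(name): name is "scene" or "top" or "wrist"; returns a dict with "img" (480x640x3 uint8, blue, green, red), "range_z" (480x640 float32, mm along the optical axis (not along the pixel's ray), 0 where there is no reading), "fov_y" (degrees; the focal length in pixels is half the picture's height over the tangent of half this angle, whatever the lens; pixels are square), "cx", "cy" (the principal point, pixels), "dist" ([k1, k2, p1, p2, k3] as OpenCV has them; the pictures are not rectified), "R" (3x3) and "t" (3): a world point X has camera coordinates R X + t; the wrist camera has in their place "T_tool_cam" (4x4, takes a point from camera to tool coordinates, whose origin is the TCP and whose axes are the flange's). Camera axes: x right, y down, z forward; pixel columns grow to the right and rows downward; lengths in mm; the calibration is good to about 2 mm. A picture is of the moment at which its call begins: read the wrist's pose just before it.
- bot.close_job(): hands the job in, once; it reports no verdict.
The state is a dict: "time": time; "joint_positions": joint angles; "dq": joint speeds; "tau": joint torques, N m; "tool_pos": TCP position; "tcp_rot": TCP orientation; "contact_force": force on the tool from outside, world axes, zero at the start; "moment": the same for the moment, N m; "grip_width": finger opening in mm.
Only numpy, scipy, OpenCV 4.12 (cv2) and the standard library are available. Lean on these libraries where they do the work, as an engineer would, in place of code of your own. Each camera call takes 0.05 s, during which the arm holds its last target.

### The job

On the packing table, first lift the tall jar off its round rubber mat and stand it upright on the empty flat pad in the cardboard tray, because it is too tall for the scanner to pass. Then pull up the spring plunger on the swing arm, swing the arm round until the scanner is above the round tin on the mats, and let the plunger snap fully home in the hole there, so that the arm is locked. Let go of everything, and leave the tin, the little square carton, the tape roll and the two things already in the tray standing where they are.

Things in the scene. Friction and masses are not known exactly. Their poses are not given: they have to be found in the camera images.
- stand: Fixed scanning stand, a column with a steel sector plate, beyond the mats; origin on the arm's axis at table height, x axis away from the robot. Five flat black rubber mats (88 mm across, 4 mm high) lie on a circle of 250 mm radius about the axis, 22 degrees apart, the middle one towards the stand's -x. Its place and yaw vary.
- pivot (a point): Point on the swing arm's vertical axis, on the stand, 126 mm above the table. The sector plate (85 to 146 mm from the axis, top 114 mm above the table) has five holes on a circle of 120 mm radius, 22 degrees (0.384 rad) apart, one in line with each mat.
- swing_arm (a joint): Angle of the aluminium swing arm (32 mm wide, top 132 mm above the table) in rad: 0 in the first hole (robot's left, +y), where it starts; grows counter-clockwise seen from above, that is from the robot's left to its right. Holes at 0, 0.384, 0.768, 1.152 and 1.536, each with about 0.012 rad of play either way. About 1 N at the knob turns it; it stays where left.
- scanner (a point): Middle of the scanner's underside: a grey head 62 x 50 mm, 250 mm from the axis on the end of the arm, its underside 94 mm and its top about 139 mm above the table. It passes over everything on the mats but the tall jar.
- knob (a point): Middle of the plunger's black round pull knob (32 mm across, 26 mm high, axis upright), on top of the arm 120 mm from its axis; it stands 165 mm above the table when the pin is home, and moves up and round with plunger and arm. Below the knob is a collar 22 mm across, and the arm 20 mm below the knob's underside.
- plunger (a joint): Lift of the plunger in m: 0 with the pin home in a hole, 0.020 at its upper stop. The pin clears the plate above 0.013. A spring pulls it down with 6 N when home and 12 N at the upper stop; let go over a hole (within about 4 mm) it drops home, elsewhere it rests on the plate at about 0.013.
- tin_mid (a point): Centre of the round tin (66 mm across, 70 mm high, upright) that stands on one of the four mats not under the scanner. It is the one to be scanned.
- jar_mid (a point): Centre (70 mm above its foot) of the tall jar, 60 mm across and 140 mm high with a metal lid; the straight body reaches 115 mm above its foot. About 0.4 kg. It stands on another of the mats.
- carton_mid (a point): Centre of a small square carton 58 x 58 mm, 56 mm high, standing on another mat. Leave it alone.
- tape_mid (a point): Centre of a roll of parcel tape lying flat on the remaining mat: 72 mm across, 48 mm high. Leave it alone.
- pad_top (a point): Centre of the upper face of a flat grey pad, 72 x 95 x 3 mm, on the floor of the tray, in the only free of its three places; 8 mm above the table. Its x axis runs along the tray.
- tray: Open cardboard tray fixed to the table at the robot's right, 300 mm (its x) by 125 mm (its y), walls 50 mm high and 5 mm thick, floor 5 mm; origin under its centre. Its three places lie 90 mm apart along x.
- stock_tin_mid (a point): Centre of another round tin (66 mm across, 70 mm high) standing in the tray. Leave it alone.
- stock_pot_mid (a point): Centre of a squat white pot (66 mm across, 74 mm high) standing in the tray. Leave it alone.
Mind the look-alikes: they are no part of the job. Leave any green look-alike of the part that bears tin_mid alone.

How it is judged:
By the outcome, as a careful person would: the job done as asked, in the order asked, and still so for the second after the job is handed in, with the robot touching nothing.
It also fails if it takes over 54 s, if anything falls off the work surface, if the arm or the gripper's body presses on something with over 40 N, if the wrist force passes 120 N, or if a joint passes its speed limit or range.

## Working session

There is one attempt and no reset: what is moved stays moved. The work goes in short steps, Python scripts to look and compute and a tool call to move; the robot and the scene stay as the last step left them, time stands still between calls to the robot, and variables do not carry over. Pictures are saved under pics/ and viewed, and the job is handed in when it is done.

Besides the shell and the picture viewer there is one more tool, called after ">>>" by a JSON object that holds its "name" and its "arguments". servo_tool: Moves the arm, as the interface text tells. Its arguments: {"type":"object","properties":{"angular":{"type":"array","items":{"type":"array","items":{"type":"number"}}},"slide":{"type":"array","items":{"type":"array","items":{"type":"number"}}},"grip":{"type":"array","items":{"type":"number"}}},"required":["angular","slide","grip"]}

```bash
ls; mkdir -p pics
cat > h.py <<'E'
import numpy as np, cv2
from plant import bot
def K(c):
    f=240/np.tan(np.radians(c["fov_y"])/2); return np.array([[f,0,c["cx"]],[0,f,c["cy"]],[0,0,1.]])
def ray(c,uv):
    p=cv2.undistortPoints(np.array(uv,float).reshape(-1,1,2),K(c),np.array(c["dist"],float)).reshape(-1,2)
    d=np.c_[p,np.ones(len(p))]; R=np.array(c["R"]);t=np.array(c["t"]).ravel()
    return -R.T@t, d@R
def onz(c,uv,z):
    o,d=ray(c,uv); return o+d*((z-o[2])/d[:,2])[:,None]
def proj(c,X):
    R=np.array(c["R"]);t=np.array(c["t"],float).ravel()
    return cv2.projectPoints(np.array(X,float).reshape(-1,1,3),cv2.Rodrigues(R)[0],t,K(c),np.array(c["dist"],float))[0].reshape(-1,2)
def cloud(c):
    v,u=np.mgrid[0:480,0:640]; uv=np.c_[u.ravel(),v.ravel()]
    o,d=ray(c,uv); return (o+d*np.array(c["range_z"]).reshape(-1,1)).reshape(480,640,3)
E
python3 - <<'E'
from h import *
import pickle
s=bot.get_obs();print(s)
for n in("scene","top"):
    c=bot.capture(n);cv2.imwrite(f"pics/{n}0.png",c["img"]);pickle.dump(c,open(f"{n}0.pkl","wb"))
    print(n,c["fov_y"],c["dist"],-np.array(c["R"]).T@np.array(c["t"]).ravel())
E
```

```text
pics
{'time': 0.0, 'joint_positions': array([ 1.15697953e+00,  3.42740520e-01,  1.52499862e+00,  1.58635752e-05,
        1.27538556e+00, -1.46006266e-01]), 'dq': array([-0.00180973,  0.00034024,  0.00074388,  0.00129218, -0.00058607,
       -0.00041496]), 'tau': array([ 8.16277807e-04, -4.31248891e+01, -2.44215167e+01,  7.18762167e-02,
        5.58859447e-02, -1.38344622e-04]), 'tool_pos': array([138.74268196, 505.92673316, 226.04214229]), 'tcp_rot': array([-3.14007912e+00, -2.37901888e-04,  2.87377731e+00]), 'contact_force': array([0.54304728, 0.35592252, 0.60600703]), 'moment': array([-5.27012817e-05,  4.70383513e-02,  1.01425318e-02]), 'grip_width': 91.65652391555699}
scene 56.73077547480436 [-0.02906548  0.          0.          0.          0.        ] [1168.21826947  -75.46764588  586.53050205]
top 53.25777921060623 [-0.11234672  0.          0.          0.          0.        ] [ 415.46356667  -53.74221506 1082.87697675]
```

View pics/scene0.png

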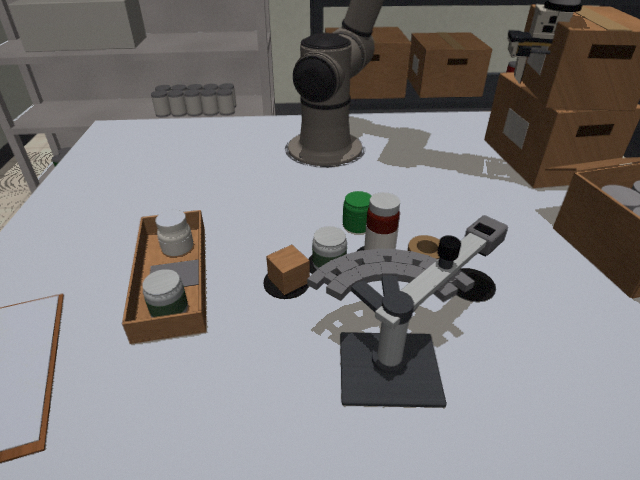

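View pics/top0.png

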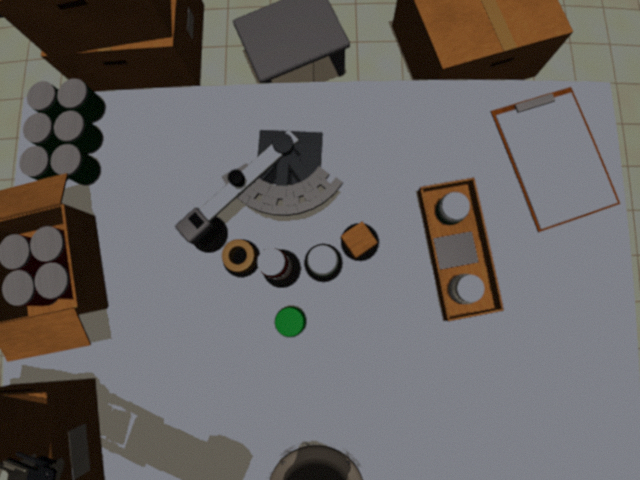

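The scene camera shows, from the robot's left: the scanner over mat 0 at (475,285), tape at (425,245), the tall red and white jar at (383,225), the white-lidded tin at (330,250) and the carton at (288,270). The tray has a grey pad at (175,272) between the pot and the stock tin.

Tin candidates in the top view are the tin on the mat (322,262), the green can off the mats (290,321), the stock tin and pot in the tray (454,208)/(466,289), and box cans at far left. I choose (322,262), which stands on a mat. For the jar I choose (275,263), the only tall one. Now I'll measure.

Run:
```python
from h import *
import pickle
c=pickle.load(open("top0.pkl","rb"));im=c["img"]
P=cloud(c)
crop=im[110:340,160:520]; cv2.imwrite("pics/crop0.png",cv2.resize(crop,None,fx=2.2,fy=2.2,interpolation=cv2.INTER_CUBIC))
def blob(uv,r,zlo,zhi,name):
    u,v=uv; w=np.zeros((480,640),bool); w[v-r:v+r,u-r:u+r]=1
    m=w&(P[...,2]>zlo)&(P[...,2]<zhi)
    n,l,st,ce=cv2.connectedComponentsWithStats(m.astype(np.uint8))
    k=1+np.argmax(st[1:,4]); q=l==k; X=P[q]
    (cx,cy),rad=cv2.minEnclosingCircle(X[:,:2].astype(np.float32))
    rr=cv2.minAreaRect(X[:,:2].astype(np.float32))
    print(name,st[k,4],"z",np.median(X[:,2]).round(1),"mean",X.mean(0).round(1),"circ",round(cx,1),round(cy,1),round(rad,1),"rect",np.round(rr[1],1),round(rr[2],1), "ctr",np.round(rr[0],1))
blob((322,262),24,55,90,"tin")
blob((272,262),26,125,165,"jar")
blob((360,240),24,45,75,"carton")
blob((240,257),24,40,60,"tape")
blob((236,177),16,155,190,"knob")
blob((284,144),20,120,150,"pivotarea")
blob((454,208),22,60,100,"stockA")
blob((466,289),22,60,100,"stockB")
blob((290,321),22,50,100,"green")
blob((458,250),24,5,14,"pad")
blob((460,250),80,40,56,"traywalls")
for uv in [(240,257),(322,262),(210,237),(272,262),(458,250)]: print(uv,P[uv[1],uv[0]].round(0))
```

```text
tin 727 z 74.3 mean [508.5 -23.7  73.2] circ 509.7 -23.3 32.9 rect [62.2 62.9] 89.0 ctr [509.7 -23.6]
jar 634 z 144.6 mean [499.6  75.3 143.9] circ 500.0 76.1 28.3 rect [54.5 53.8] 15.0 ctr [500.5  76.2]
carton 739 z 60.6 mean [ 552.7 -102.3   60.5] circ 553.3 -102.7 39.5 rect [58.1 58.4] 33.6 ctr [ 553.5 -102.7]
tape 633 z 52.3 mean [523.3 161.8  51.9] circ 523.8 163.0 36.7 rect [71.6 71. ] 57.7 ctr [523.8 162.5]
knob 232 z 177.6 mean [663.6 141.5 175.7] circ 665.9 143.0 15.8 rect [28.1 31.2] 3.2 ctr [664.7 143.1]
pivotarea 663 z 136.7 mean [737.8  59.  136. ] circ 738.0 63.0 43.9 rect [42.8 85.3] 33.5 ctr [739.4  64. ]
stockA 678 z 75.5 mean [ 618.  -308.8   74.2] circ 620.2 -311.1 32.5 rect [63.  60.4] 74.1 ctr [ 618.1 -310.8]
stockB 625 z 79.5 mean [ 442.2 -331.2   79.1] circ 443.0 -332.9 30.1 rect [57.7 54.5] 88.9 ctr [ 442.3 -332.2]
green 761 z 70.1 mean [378.9  47.1  69. ] circ 378.8 49.0 33.4 rect [64.6 65.1] 61.7 ctr [378.8  48.2]
pad 1799 z 8.0 mean [ 532.6 -328.8    8.2] circ 531.8 -327.0 73.9 rect [109.3 107.7] 88.8 ctr [ 532.1 -328.8]
traywalls 1199 z 49.5 mean [ 531.8 -327.3   48.7] circ 531.8 -326.2 161.9 rect [301.  128.8] 9.1 ctr [ 531.6 -327. ]
(240, 257) [524. 166.   4.]
(322, 262) [503. -23.  73.]
(210, 237) [571. 236.   6.]
(272, 262) [499.  74. 141.]
(458, 250) [ 530. -329.    9.]
```

View pics/crop0.png

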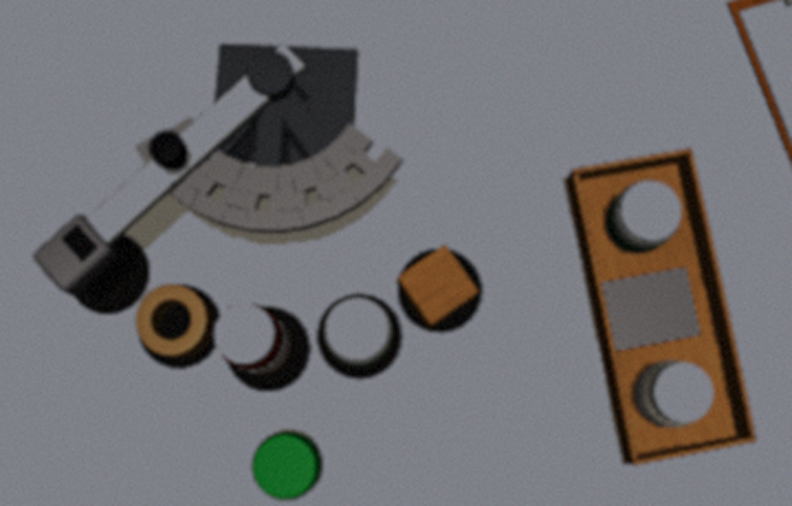

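Run:
```python
from h import *
import pickle
from scipy.optimize import least_squares
c=pickle.load(open("top0.pkl","rb"));im=c["img"];P=cloud(c)
s=pickle.load(open("scene0.pkl","rb"));Q=cloud(s)
obs=[(1,523.8,162.7),(2,500.3,76),(3,509.7,-23.5),(4,553.4,-102.7)]
a=np.radians(22)
def pos(p,k,r): th=p[2]+np.pi+(k-2)*a; return p[0]+r*np.cos(th),p[1]+r*np.sin(th)
def res(p):
    r=[]
    for k,x,y in obs: X=pos(p,k,250); r+=[X[0]-x,X[1]-y]
    return r
f=least_squares(res,[750,60,0.]);print(f.x,np.round(f.fun,1));
# independent: pivot cap top, mats by dark colour on z=4
g=cv2.cvtColor(im,cv2.COLOR_BGR2GRAY)
def near(C,x,y,r,lo,hi):
    m=(np.hypot(C[...,0]-x,C[...,1]-y)<r)&(C[...,2]>lo)&(C[...,2]<hi);return C[m]
for k in range(5): print(k,np.round(pos(f.x,k,250)),np.round(pos(f.x,k,120),1))
kx=pos(f.x,0,120)
for n,C in(("top",P),("scene",Q)):
    X=near(C,*kx,30,160,185);print(n,"knob",len(X),X.mean(0).round(1),np.round(cv2.minEnclosingCircle(X[:,:2].astype(np.float32)),1) if 0 else cv2.minEnclosingCircle(X[:,:2].astype(np.float32)), np.percentile(X[:,2],[5,50,95]))
    X=near(C,500,76,45,135,160);print(n,"jar",len(X),X.mean(0).round(1),cv2.minEnclosingCircle(X[:,:2].astype(np.float32)))
    X=near(C,*f.x[:2],30,120,160);print(n,"piv",len(X),X.mean(0).round(1))
# pivot dark cap, knob rim by colour
hsv=cv2.cvtColor(im,cv2.COLOR_BGR2HSV)
m=((g<45)).astype(np.uint8); 
n,l,st,ce=cv2.connectedComponentsWithStats(m[165:190,222:250]);k=1+np.argmax(st[1:,4]);
cn=max(cv2.findContours((l==k).astype(np.uint8),0,2)[0],key=cv2.contourArea);e=cv2.minEnclosingCircle(cn);print("knob dark",e, onz(c,[[e[0][0]+222,e[0][1]+165]],[170]))
# pad: grey vs orange
w=np.zeros_like(m);w[225:275,430:485]=1
pm=((hsv[...,1]<60)&(w>0)&(P[...,2]<14)&(g>60)&(np.hypot(P[...,0]-532,P[...,1]+328)<70)).astype(np.uint8)
pm=cv2.morphologyEx(pm,cv2.MORPH_OPEN,np.ones((5,5)))
n,l,st,ce=cv2.connectedComponentsWithStats(pm);k=1+np.argmax(st[1:,4]);ys,xs=np.where(l==k)
X=onz(c,np.c_[xs,ys],8);r=cv2.minAreaRect(X[:,:2].astype(np.float32));print("pad",r,X.mean(0))
```

```text
[ 7.47982602e+02  5.29164649e+01 -8.28138361e-02] [ 0.9  2.7 -1.5 -2.4 -0.5  2.3  1.  -2.6]
0 [583. 241.] [668.9 143.1]
1 [525. 165.] [640.8 106.9]
2 [499.  74.] [628.4  62.8]
3 [509. -21.] [633.4  17.3]
4 [ 554. -105.] [655.1 -23. ]
top knob 223 [663.9 141.6 176.4] ((665.9237060546875, 142.99444580078125), 15.820963859558105) [164.79558016 177.72868339 180.65467993]
top jar 607 [500.1  76.1 144.6] ((500.4802551269531, 76.76113891601562), 27.47551155090332)
top piv 487 [744.5  51.7 137.4]
scene knob 419 [671.9 140.7 174.4] ((666.152587890625, 142.51454162597656), 16.396047592163086) [162.01898033 177.83664499 180.37047002]
scene jar 536 [506.7  75.9 144.4] ((500.9571228027344, 75.4572525024414), 28.7738094329834)
scene piv 1047 [754.6  50.9 137. ]
knob dark ((14.300000190734863, 13.300000190734863), 9.021186828613281) [[663.59610294 141.7183979  170.        ]]
pad ((530.83642578125, -323.5674743652344), (70.0587387084961, 88.08917236328125), 8.357032775878906) [ 530.58743044 -323.13763767    8.        ]
```

>>> {"name": "servo_tool", "arguments": {"angular": [[0,0,-7],[0,0,-14],[0,0,-21],[0,0,-28],[0,0,-35],[0,0,-42],[0,0,-49],[0,0,-56],[0,0,-63],[0,0,-70]], "slide": [[25,-30,0],[50,-60,0],[76,-90,0],[101,-120,0],[126,-150,0],[152,-180,0],[177,-210,0],[202,-240,0],[227,-270,0],[252,-300,0]], "grip": [1,1,1,1,1,1,1,1,1,1]}}

```text
time: 0.93
tool_pos: [391.6, 204.5, 226.6]
tcp_rot: [-3.141, 0.0, 1.646]
contact_force: [1.3, 1.1, -0.0]
grip_width: 91.5
```

>>> {"name": "servo_tool", "arguments": {"angular": [[0,0,-5],[0,0,-9],[0,0,-9],[0,0,-9],[0,0,-9],[0,0,-9]], "slide": [[27,-33,0],[54,-65,0],[82,-98,0],[109,-130,0],[109,-130,0],[109,-130,0]], "grip": [1,1,1,1,1,1]}}

```text
time: 1.43
tool_pos: [500.7, 74.5, 225.9]
tcp_rot: [-3.14, 0.0, 1.491]
contact_force: [-0.5, -0.9, 0.4]
grip_width: 91.7
```

```bash
cat >> h.py <<'E'
from scipy.spatial.transform import Rotation as Ro
def wrist():
    o=bot.get_obs(); c=bot.capture("wrist")
    T=np.eye(4);T[:3,:3]=Ro.from_euler("xyz",o["tcp_rot"]).as_matrix();T[:3,3]=o["tool_pos"]
    W=np.linalg.inv(T@np.array(c["T_tool_cam"])); c["R"]=W[:3,:3];c["t"]=W[:3,3]; return o,c
E
python3 - <<'E'
from h import *
o,c=wrist();cv2.imwrite("pics/w1.png",c["img"]);P=cloud(c)
m=(np.hypot(P[...,0]-500,P[...,1]-76)<45)&(P[...,2]>135)&(P[...,2]<160)
X=P[m];print(len(X),cv2.minEnclosingCircle(X[:,:2].astype(np.float32)),np.median(X[:,2]))
E
```

```text
4392 ((500.45745849609375, 77.49223327636719), 27.396474838256836) 143.89364761632203
```

View pics/w1.png

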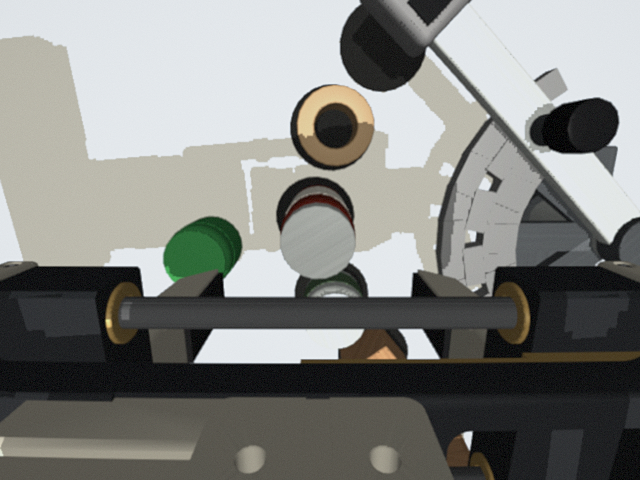

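The wrist view shows the jar lid at (318,240), midway between the finger tips at (185,310) and (450,310). Lid centre is (500.4, 77) at z 144, agreeing with both fixed cameras. Descending.

>>> {"name": "servo_tool", "arguments": {"angular": [[0,0,0],[0,0,0],[0,0,0],[0,0,0],[0,0,0],[0,0,0],[0,0,0],[0,0,0]], "slide": [[0,2,-20],[0,2,-40],[0,2,-60],[0,2,-80],[0,2,-100],[0,2,-120],[0,2,-140],[0,2,-140]], "grip": [1,1,1,1,1,1,1,1]}}

```text
time: 2.15
tool_pos: [496.4, 79.9, 83.7]
tcp_rot: [-3.134, 0.0, 1.497]
contact_force: [-0.9, -0.4, -0.2]
grip_width: 91.9
```

>>> {"name": "servo_tool", "arguments": {"angular": [[0,0,0],[0,0,0],[0,0,0],[0,0,0],[0,0,0],[0,0,0],[0,0,0],[0,0,0]], "slide": [[0,0,0],[0,0,0],[0,0,0],[0,0,0],[0,0,0],[0,0,0],[0,0,0],[0,0,0]], "grip": [-0.2,-0.2,-1,-1,-1,-1,-1,-1]}}

```text
time: 2.82
tool_pos: [500.5, 78.3, 87.5]
tcp_rot: [3.14, -0.0, 1.495]
contact_force: [-0.6, -0.3, 7.2]
grip_width: 58.9
```

Run:
```python
from h import *
o=bot.get_obs();print(o["time"],o["tool_pos"],o["contact_force"],o["grip_width"])
o,c=wrist();cv2.imwrite("pics/w2.png",c["img"])
c=bot.capture("scene");cv2.imwrite("pics/s2.png",cv2.resize(c["img"][150:330,220:520],None,fx=2.5,fy=2.5))
o=bot.get_obs();print(o["time"],o["tool_pos"],o["contact_force"],o["grip_width"])
```

```text
2.8167 [500.50247967  78.29797565  87.49773264] [-0.57990592 -0.25273712  7.15366942] 58.94771024009052
2.9167 [500.51430811  78.29306985  87.50767725] [0.67905787 0.80052572 5.96202847] 58.7935955964783
```

View pics/s2.png

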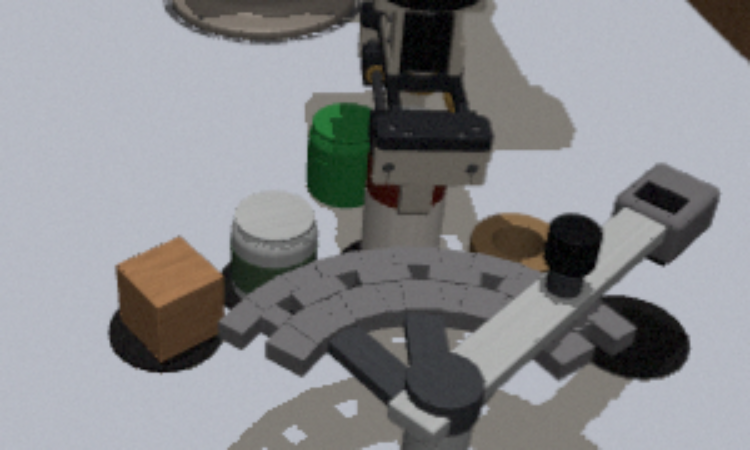

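>>> {"name": "servo_tool", "arguments": {"angular": [[0,0,0],[0,0,0],[0,0,0],[0,0,0],[0,0,0],[0,0,0],[0,0,0],[0,0,0],[0,0,0]], "slide": [[0,0,5],[0,0,15],[0,0,30],[0,0,48],[0,0,66],[0,0,84],[0,0,102],[0,0,120],[0,0,120]], "grip": [-1,-1,-1,-1,-1,-1,-1,-1,-1]}}

```text
time: 3.67
tool_pos: [501.3, 78.3, 210.3]
tcp_rot: [3.136, -0.0, 1.495]
contact_force: [0.8, 0.9, -3.9]
grip_width: 58.8
```

Run:
```python
from h import *
c=bot.capture("scene");cv2.imwrite("pics/s3.png",c["img"][80:400,100:540])
o=bot.get_obs();print(o["time"],o["tool_pos"],o["contact_force"],o["grip_width"])
```

```text
3.7167 [500.5746852   78.30489574 208.26024391] [-0.23222354  0.09924916 -5.39370312] 59.011274290171094
```

View pics/s3.png

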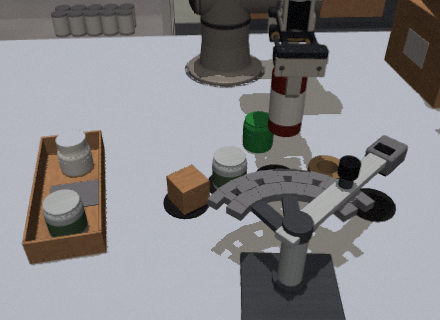

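Jar is held upright, in view at (287,100) of the crop. I'll carry it over to the tray, turning the jaws across the tray so the fingers stay clear of its neighbours.

>>> {"name": "servo_tool", "arguments": {"angular": [[0,0,-2],[0,0,-6],[0,0,-11],[0,0,-16],[0,0,-21],[0,0,-26],[0,0,-31],[0,0,-36],[0,0,-41],[0,0,-46]], "slide": [[1,-10,0],[2,-30,0],[4,-55,0],[6,-82,0],[8,-110,0],[10,-137,0],[12,-164,0],[14,-191,0],[16,-218,0],[18,-245,0]], "grip": [-1,-1,-1,-1,-1,-1,-1,-1,-1,-1]}}

```text
time: 4.55
tool_pos: [516.6, -168.4, 204.8]
tcp_rot: [-3.138, 0.002, 0.686]
contact_force: [0.6, -0.1, -4.2]
grip_width: 59.2
```

>>> {"name": "servo_tool", "arguments": {"angular": [[0,0,-5],[0,0,-10],[0,0,-15],[0,0,-20],[0,0,-25],[0,0,-29],[0,0,-32],[0,0,-32],[0,0,-32]], "slide": [[2,-27,0],[4,-54,0],[6,-81,0],[8,-106,0],[10,-130,0],[12,-150,0],[12.5,-158,0],[12.5,-158,0],[12.5,-158,0]], "grip": [-1,-1,-1,-1,-1,-1,-1,-1,-1]}}

```text
time: 5.3
tool_pos: [529.2, -324.8, 204.7]
tcp_rot: [-3.139, 0.003, 0.133]
contact_force: [-0.7, 1.3, -4.6]
grip_width: 59.3
```

Run:
```python
from h import *
o,c=wrist();cv2.imwrite("pics/w4.png",c["img"])
print(o["time"],o["tool_pos"],o["tcp_rot"],o["contact_force"],o["grip_width"])
c=bot.capture("top");cv2.imwrite("pics/t4.png",cv2.resize(c["img"][150:350,350:550],None,fx=2.5,fy=2.5))
```

```text
5.3 [ 529.24450315 -324.84819009  204.66655611] [-3.13878184e+00  2.65145739e-03  1.33038366e-01] [-0.70430599  1.26566047 -4.59311601] 59.274954627777674
```

View pics/w4.png

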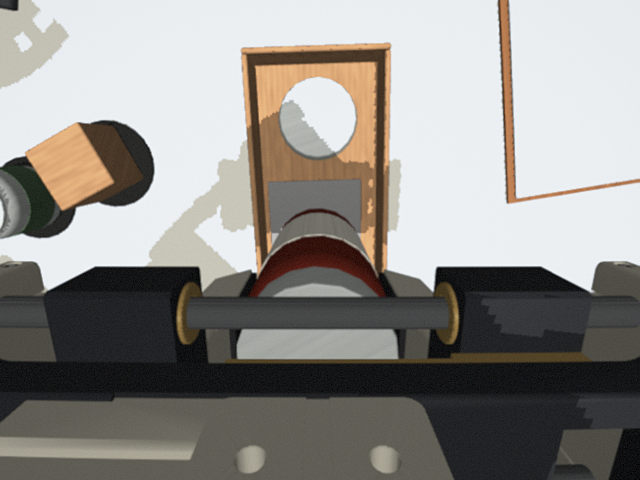

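Run:
```python
from h import *
o,c=wrist()
print(onz(c,[[268,181],[362,180]],8)); print(onz(c,[[242,49],[390,45]],50))
u=np.array([np.cos(.133),np.sin(.133)])
e=onz(c,[[268,181],[362,180]],8).mean(0)[:2];print("pad c",e-36*u)
e=onz(c,[[242,49],[390,45]],50).mean(0)[:2];print("tray c",e-150*u)
```

```text
[[ 559.5972944  -268.46247217    8.        ]
 [ 573.56604072 -363.2870772     8.        ]]
[[ 668.72453883 -241.46627844   50.        ]
 [ 688.20194724 -362.34250861   50.        ]]
pad c [ 530.89960048 -320.64867134]
tray c [ 529.78796356 -321.79562959]
```

>>> {"name": "servo_tool", "arguments": {"angular": [[0,0,0],[0,0,0],[0,0,0],[0,0,0],[0,0,0],[0,0,0],[0,0,0],[0,0,0],[0,0,0]], "slide": [[3,1,-8],[3,1,-25],[3,1,-45],[3,1,-65],[3,1,-82],[3,1,-96],[3,1,-104],[3,1,-107],[3,1,-107]], "grip": [-1,-1,-1,-1,-1,-1,-1,-1,-1]}}

```text
time: 6.2
tool_pos: [533.4, -323.1, 99.1]
tcp_rot: [-3.141, 0.001, 0.134]
contact_force: [0.5, -0.4, -2.9]
grip_width: 58.9
```

>>> {"name": "servo_tool", "arguments": {"angular": [[0,0,0],[0,0,0],[0,0,0]], "slide": [[0,0,-2],[0,0,-4],[0,0,-4]], "grip": [-1,-1,-1]}}

```text
time: 6.45
tool_pos: [533.6, -323.8, 96.2]
tcp_rot: [3.141, -0.001, 0.134]
contact_force: [-0.3, 0.2, -4.6]
grip_width: 59.3
```

>>> {"name": "servo_tool", "arguments": {"angular": [[0,0,0],[0,0,0],[0,0,0]], "slide": [[0,0,-1.5],[0,0,-3],[0,0,-3]], "grip": [-1,-1,-1]}}

```text
time: 6.7
tool_pos: [533.3, -323.6, 92.6]
tcp_rot: [-3.142, 0.0, 0.134]
contact_force: [0.2, -0.0, -4.2]
grip_width: 59.3
```

>>> {"name": "servo_tool", "arguments": {"angular": [[0,0,0],[0,0,0],[0,0,0]], "slide": [[0,0,-1],[0,0,-1.5],[0,0,-1.5]], "grip": [-1,-1,-1]}}

```text
time: 6.95
tool_pos: [533.5, -323.8, 91.6]
tcp_rot: [3.141, -0.0, 0.134]
contact_force: [0.3, -0.2, -2.7]
grip_width: 59.3
```

Force is starting to drop, so the jar is nearly down.

>>> {"name": "servo_tool", "arguments": {"angular": [[0,0,0],[0,0,0],[0,0,0]], "slide": [[0,0,-0.5],[0,0,-1],[0,0,-1]], "grip": [-1,-1,-1]}}

```text
time: 7.2
tool_pos: [533.6, -323.8, 91.5]
tcp_rot: [3.141, -0.001, 0.134]
contact_force: [-2.1, 1.5, 5.3]
grip_width: 58.8
```

>>> {"name": "servo_tool", "arguments": {"angular": [[0,0,0],[0,0,0],[0,0,0],[0,0,0],[0,0,0],[0,0,0],[0,0,0],[0,0,0]], "slide": [[0,0,0],[0,0,0],[0,0,0],[0,0,0],[0,0,0],[0,0,0],[0,0,0],[0,0,0]], "grip": [0.35,0.4,0.5,0.7,1,1,1,1]}}

```text
time: 7.87
tool_pos: [533.4, -323.7, 90.2]
tcp_rot: [3.142, 0.0, 0.134]
contact_force: [0.2, 1.1, 0.6]
grip_width: 91.3
```

>>> {"name": "servo_tool", "arguments": {"angular": [[0,0,0],[0,0,0],[0,0,0],[0,0,0],[0,0,0],[0,0,0],[0,0,0]], "slide": [[0,0,10],[0,0,30],[0,0,50],[0,0,75],[0,0,100],[0,0,125],[0,0,150]], "grip": [1,1,1,1,1,1,1]}}

```text
time: 8.45
tool_pos: [533.3, -323.6, 242.5]
tcp_rot: [3.141, -0.001, 0.134]
contact_force: [1.1, -0.4, 1.1]
grip_width: 91.9
```

Run:
```python
from h import *
o,c=wrist();cv2.imwrite("pics/w5.png",c["img"]);print(o["time"],o["tool_pos"],o["contact_force"],o["grip_width"],o["joint_positions"])
P=cloud(c);m=(np.hypot(P[...,0]-532,P[...,1]+325)<50)&(P[...,2]>120)&(P[...,2]<165);X=P[m];print(len(X),X.mean(0),cv2.minEnclosingCircle(X[:,:2].astype(np.float32)))
c=bot.capture("scene");cv2.imwrite("pics/s5.png",c["img"])
```

```text
8.45 [ 533.27612154 -323.56840884  242.45426401] [ 1.09858211 -0.39860086  1.10048201] 91.93746438034451 [-6.68126120e-01  5.17233297e-01  1.20259830e+00 -7.26744511e-05
  1.42088984e+00  7.69028906e-01]
4442 [ 535.37688439 -323.67910275  145.5074978 ] ((534.2125244140625, -323.9471740722656), 29.257654190063477)
```

View pics/s5.png

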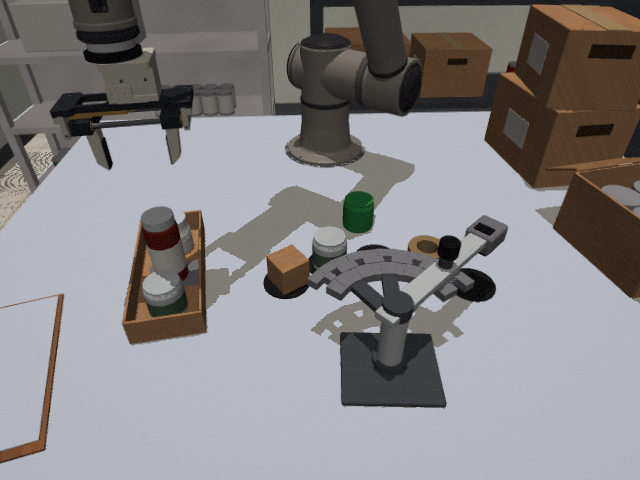

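The jar stands upright on the pad at about (534,-324) (scene (165,245)), and its neighbours are unmoved. Next is the knob, with the jaws set tangential to the arm's swing.

>>> {"name": "servo_tool", "arguments": {"angular": [[0,0,7],[0,0,14],[0,0,21],[0,0,28],[0,0,35],[0,0,42],[0,0,49],[0,0,56],[0,0,63],[0,0,70]], "slide": [[4,14,3],[11,39,8],[18,65,8],[26,91,8],[33,117,8],[41,143,8],[48,169,8],[55,195,8],[63,221,8],[70,247,8]], "grip": [1,1,1,1,1,1,1,1,1,1]}}

```text
time: 9.38
tool_pos: [603.4, -75.3, 248.1]
tcp_rot: [-3.141, -0.0, 1.361]
contact_force: [0.2, -0.8, 0.8]
grip_width: 92.0
```

>>> {"name": "servo_tool", "arguments": {"angular": [[0,0,7],[0,0,14],[0,0,21],[0,0,28],[0,0,35],[0,0,42],[0,0,49],[0,0,54.6],[0,0,54.6],[0,0,54.6]], "slide": [[7,26,0],[15,52,0],[22,78,0],[29,104,0],[36,130,0],[44,156,0],[51,182,0],[58,206,0],[62.5,219.5,0],[62.5,219.5,0]], "grip": [0.8,0.6,0.4,0.2,0.2,0.2,0.2,0.2,0.2,0.2]}}

```text
time: 10.22
tool_pos: [665.8, 146.1, 247.4]
tcp_rot: [-3.142, -0.001, 2.312]
contact_force: [-0.7, 0.6, 0.0]
grip_width: 54.9
```

Run:
```python
from h import *
bot.capture("top")
o,c=wrist();cv2.imwrite("pics/w6.png",c["img"]);print(o["time"],o["tool_pos"],o["tcp_rot"],o["contact_force"],o["grip_width"],o["joint_positions"])
P=cloud(c);m=(np.hypot(P[...,0]-666,P[...,1]-143)<28)&(P[...,2]>172)&(P[...,2]<185);X=P[m];print(len(X),X.mean(0),cv2.minEnclosingCircle(X[:,:2].astype(np.float32)))
```

```text
10.2667 [665.63398573 144.22779444 247.46380202] [-3.14073870e+00 -6.46580248e-04  2.31031432e+00] [-0.00977355 -0.02367313  0.83873261] 55.0989280117077 [ 1.00962696e-01  6.34917297e-01  9.84535044e-01  1.02037602e-05
  1.52321138e+00 -6.38556063e-01]
1587 [664.99895413 144.4951453  177.58554726] ((665.76416015625, 143.76483154296875), 15.859280586242676)
```

View pics/w6.png

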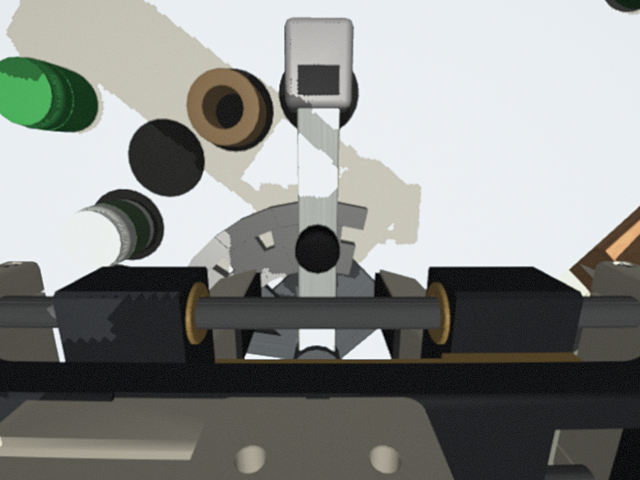

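Knob at image (320,249), centred between the fingers (255,300)/(390,300). Knob centre is (665.8,143.6), top z 177.6, which matches the 178 expected. Descending and gripping.

>>> {"name": "servo_tool", "arguments": {"angular": [[0,0,0],[0,0,0],[0,0,0],[0,0,0],[0,0,0],[0,0,0],[0,0,0],[0,0,0],[0,0,0]], "slide": [[0,0,-10],[0,0,-28],[0,0,-46],[0,0,-64],[0,0,-80],[0,0,-94],[0,0,-102],[0,0,-104],[0,0,-104]], "grip": [0.2,0.2,0.2,0.2,0.2,0.2,0.2,0.2,0.2]}}

```text
time: 11.07
tool_pos: [665.6, 142.0, 143.7]
tcp_rot: [-3.141, -0.001, 2.307]
contact_force: [0.1, 0.6, 0.4]
grip_width: 55.1
```

>>> {"name": "servo_tool", "arguments": {"angular": [[0,0,0],[0,0,0],[0,0,0],[0,0,0],[0,0,0],[0,0,0],[0,0,0]], "slide": [[0,0,0],[0,0,0],[0,0,0],[0,0,0],[0,0,0],[0,0,0],[0,0,0]], "grip": [-0.2,-0.3,-1,-1,-1,-1,-1]}}

```text
time: 11.65
tool_pos: [666.2, 142.9, 145.0]
tcp_rot: [3.14, 0.001, 2.308]
contact_force: [-0.5, 0.0, 4.0]
grip_width: 31.6
```

>>> {"name": "servo_tool", "arguments": {"angular": [[0,0,0],[0,0,0],[0,0,0],[0,0,0],[0,0,0],[0,0,0],[0,0,0]], "slide": [[0,0,3],[0,0,6],[0,0,9],[0,0,12],[0,0,15],[0,0,17],[0,0,17]], "grip": [-1,-1,-1,-1,-1,-1,-1]}}

```text
time: 12.23
tool_pos: [665.8, 142.7, 161.0]
tcp_rot: [-3.141, -0.0, 2.308]
contact_force: [4.0, -0.3, -11.2]
grip_width: 31.4
```

Run:
```python
from h import *
o=bot.get_obs();print(o["time"],o["tool_pos"],o["contact_force"],o["grip_width"])
p=np.array([748,53.]);R0=120
X=o["tool_pos"][:2]
# relative xy shifts for swings about pivot, from commanded/measured start
for P0 in (p,p+[ -1,1]):
  r=X-P0;print("r",np.hypot(*r))
for d in range(0,67,6):
    a=np.radians(d);r=X-p;q=[np.cos(a)*r[0]-np.sin(a)*r[1],np.sin(a)*r[0]+np.cos(a)*r[1]];print(d,np.round(np.array(q)-r,1))
```

```text
12.2333 [665.75776732 142.65721567 161.02507217] [  4.0118519   -0.32054263 -11.2044337 ] 31.365109653927387
r 121.66429697681092
r 120.2514127241343
0 [0. 0.]
6 [-8.9 -9.1]
12 [-16.8 -19.1]
18 [-23.7 -29.8]
24 [-29.4 -41.2]
30 [-33.8 -53.1]
36 [-37.  -65.5]
42 [-38.9 -78.1]
48 [-39.4 -90.8]
54 [ -38.6 -103.5]
60 [ -36.5 -116.1]
66 [ -33.1 -128.3]
```

Plunger is up: the force of 11 N matches a 17 mm lift. Swinging the arm, first 30°, to check the forces and the pivot estimate.

>>> {"name": "servo_tool", "arguments": {"angular": [[0,0,2],[0,0,6],[0,0,9],[0,0,12],[0,0,15],[0,0,18],[0,0,21],[0,0,24],[0,0,24],[0,0,24]], "slide": [[-3,-3,0],[-8.9,-9.1,0],[-13,-14,0],[-16.8,-19.1,0],[-20.4,-24.4,0],[-23.7,-29.8,0],[-26.7,-35.4,0],[-29.4,-41.2,0],[-29.4,-41.2,0],[-29.4,-41.2,0]], "grip": [-1,-1,-1,-1,-1,-1,-1,-1,-1,-1]}}

```text
time: 13.07
tool_pos: [636.5, 101.8, 161.1]
tcp_rot: [3.141, -0.0, 2.726]
contact_force: [4.9, 0.1, -11.3]
grip_width: 31.2
```

Run:
```python
from h import *
import pickle
o,c=wrist();cv2.imwrite("pics/w7.png",c["img"]);print(o["time"],o["tool_pos"],o["tcp_rot"],o["contact_force"],o["grip_width"])
c=bot.capture("top");pickle.dump(c,open("top7.pkl","wb"));cv2.imwrite("pics/t7.png",cv2.resize(c["img"][100:300,170:400],None,fx=3,fy=3))
c=bot.capture("scene");pickle.dump(c,open("scene7.pkl","wb"));cv2.imwrite("pics/s7.png",cv2.resize(c["img"][150:420,220:540],None,fx=2.2,fy=2.2))
```

```text
13.0667 [636.53001275 101.82425487 161.08319326] [ 3.14101394e+00 -1.92378449e-04  2.72580055e+00] [  4.90475388   0.11568294 -11.31835096] 31.197163232517703
```

View pics/s7.png

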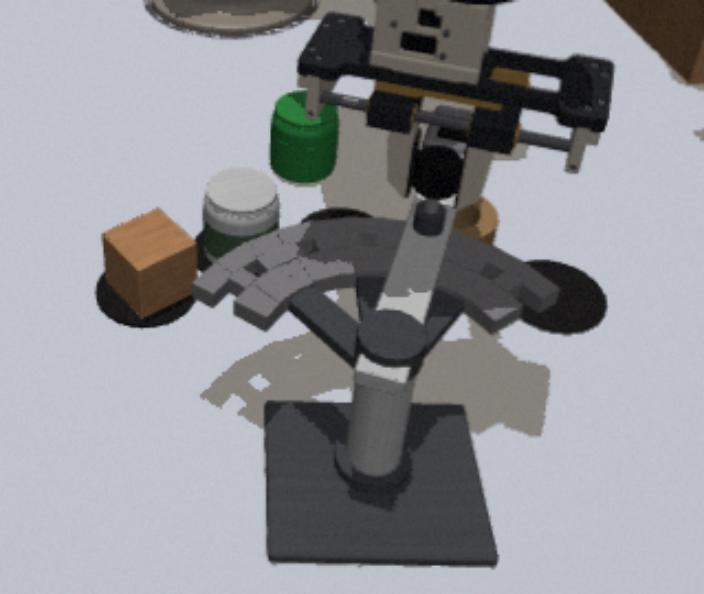

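Run:
```python
from h import *
import pickle
from scipy.optimize import least_squares
s=pickle.load(open("scene7.pkl","rb"));t=pickle.load(open("top0.pkl","rb"))
S=onz(s,[[442.7,272.7],[387.3,259.1],[360,261.8],[336.8,271.8]],114)
print(S.round(1))
cv2.imwrite("pics/hs.png",cv2.resize(s["img"][240:300,310:470],None,fx=5,fy=5,interpolation=cv2.INTER_CUBIC))
cv2.imwrite("pics/ht.png",cv2.resize(t["img"][150:230,220:350],None,fx=6,fy=6,interpolation=cv2.INTER_CUBIC))
a=np.radians(22)
ks=[0,2,3,4]
f=least_squares(lambda p:np.concatenate([[p[0]+120*np.cos(p[2]+k*a)-x[0],p[1]+120*np.sin(p[2]+k*a)-x[1]] for k,x in zip(ks,S)]),[748,53,2.3]);print(f.x,f.fun.round(1))
```

```text
[[663.3 144.1 114. ]
 [626.7  63.  114. ]
 [631.1  18.  114. ]
 [653.  -21.3 114. ]]
[745.01812632  55.87824781   2.31152768] [ 0.7  0.4 -1.4  0.3  0.1 -0.   0.7 -0.6]
```

View pics/hs.png

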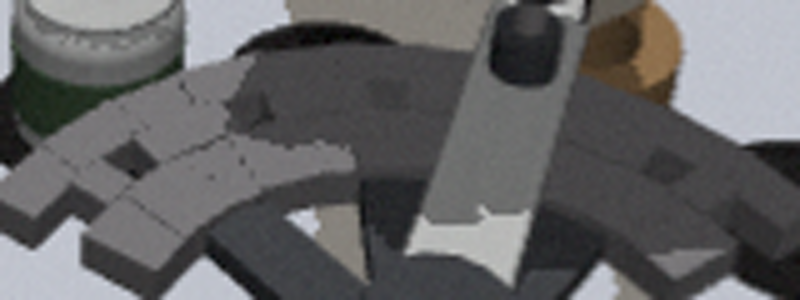

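View pics/ht.png

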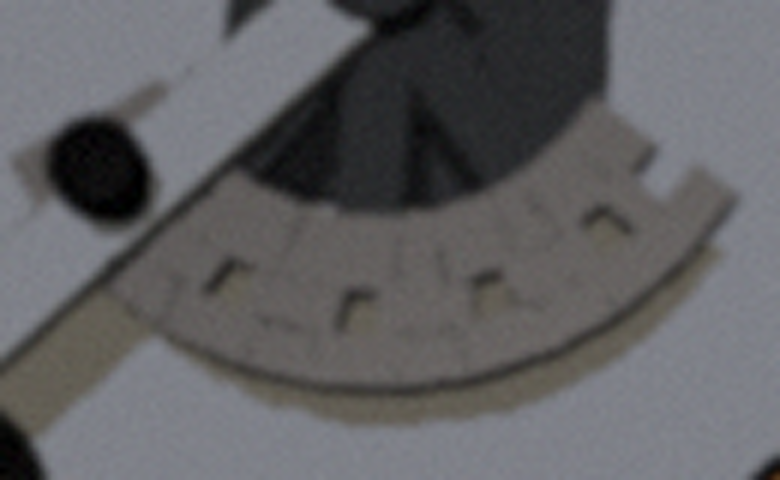

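Run:
```python
from h import *
import pickle
from scipy.optimize import least_squares
t=pickle.load(open("top0.pkl","rb"))
H=np.array([[232,277],[357,310],[490,290],[607,222]])/6+[220,150]-.4
T=onz(t,H,114);print(T.round(1))
s=np.array([[663.3,144.1],[626.7,63],[631.1,18],[653,-21.3]])
a=np.radians(22)
for D in ([(1,T[0]),(2,T[1]),(3,T[2]),(4,T[3]),(0,[665.8,143.2])],[(1,T[0]),(2,T[1]),(3,T[2]),(4,T[3]),(0,[665.8,143.2])]+list(zip([0,2,3,4],s))):
    f=least_squares(lambda p:np.concatenate([[p[0]+120*np.cos(p[2]+k*a)-x[0],p[1]+120*np.sin(p[2]+k*a)-x[1]] for k,x in D]),[748,53,2.3],loss="soft_l1");p=f.x;print(p,f.fun.round(1))
    print([(round(p[0]+120*np.cos(p[2]+k*a),1),round(p[1]+120*np.sin(p[2]+k*a),1)) for k in range(5)])
```

```text
[[640.1 106.8 114. ]
 [627.4  63.2 114. ]
 [633.5  17.1 114. ]
 [656.8 -23.7 114. ]]
[747.52935954  55.14662756   2.31378299] [-0.9 -0.1  0.3 -0.9  0.3 -0.1 -0.4  0.8  0.6  0.3]
[(np.float64(666.4), np.float64(143.5)), (np.float64(639.2), np.float64(106.7)), (np.float64(627.7), np.float64(62.3)), (np.float64(633.8), np.float64(16.9)), (np.float64(656.4), np.float64(-22.9))]
[746.62104706  55.2292951    2.31023685] [-1.7  0.3 -0.6 -0.4 -0.8  0.4 -1.6  1.2 -0.   0.7  2.5 -0.2  0.2 -0.2
  1.6 -0.6  2.2 -1.2]
[(np.float64(665.8), np.float64(143.9)), (np.float64(638.4), np.float64(107.1)), (np.float64(626.9), np.float64(62.8)), (np.float64(632.7), np.float64(17.4)), (np.float64(655.2), np.float64(-22.5))]
```

Run:
```python
import numpy as np
r=np.array([-110.7,46.8])
for d in (2,6,11,16,21,26,31,36,39.5,41.6):
    a=np.radians(d);print(d,np.round([np.cos(a)*r[0]-np.sin(a)*r[1]-r[0],np.sin(a)*r[0]+np.cos(a)*r[1]-r[1]],1))
```

```text
2 [-1.6 -3.9]
6 [ -4.3 -11.8]
11 [ -6.9 -22. ]
16 [ -8.6 -32.3]
21 [ -9.4 -42.8]
26 [ -9.3 -53.3]
31 [ -8.3 -63.7]
36 [ -6.4 -74. ]
39.5 [ -4.5 -81.1]
41.6 [ -3.2 -85.3]
```

>>> {"name": "servo_tool", "arguments": {"angular": [[0,0,2],[0,0,6],[0,0,11],[0,0,16],[0,0,21],[0,0,26],[0,0,31],[0,0,36],[0,0,39.5],[0,0,41.6]], "slide": [[-1.6,-3.9,0],[-4.3,-11.8,0],[-6.9,-22,0],[-8.6,-32.3,0],[-9.4,-42.8,0],[-9.3,-53.3,0],[-8.3,-63.7,0],[-6.4,-74,0],[-4.5,-81.1,0],[-3.2,-85.3,0]], "grip": [-1,-1,-1,-1,-1,-1,-1,-1,-1,-1]}}

```text
time: 14.05
tool_pos: [632.5, 16.7, 160.8]
tcp_rot: [3.139, -0.002, -2.828]
contact_force: [0.7, 4.4, -11.1]
grip_width: 31.3
```

>>> {"name": "servo_tool", "arguments": {"angular": [[0,0,0],[0,0,0],[0,0,0]], "slide": [[0,0,0],[0,0,0],[0,0,0]], "grip": [-1,-1,-1]}}

```text
time: 14.3
tool_pos: [632.5, 17.1, 160.8]
tcp_rot: [3.14, -0.002, -2.831]
contact_force: [-0.0, 1.7, -11.1]
grip_width: 31.5
```

Run:
```python
from h import *
o=bot.get_obs();print(o["time"],o["tool_pos"],o["tcp_rot"],o["contact_force"],o["grip_width"],o["joint_positions"])
c=bot.capture("scene");cv2.imwrite("pics/s8.png",cv2.resize(c["img"][150:420,220:540],None,fx=2.2,fy=2.2))
```

```text
14.3 [632.47791533  17.05457236 160.80310786] [ 3.14038135e+00 -1.90827821e-03 -2.83097431e+00] [ -0.04411489   1.70498488 -11.14391395] 31.495041599034295 [-9.42712221e-02  5.93534628e-01  1.29752749e+00  3.80752871e-04
  1.25276169e+00 -1.97580420e+00]
```

View pics/s8.png

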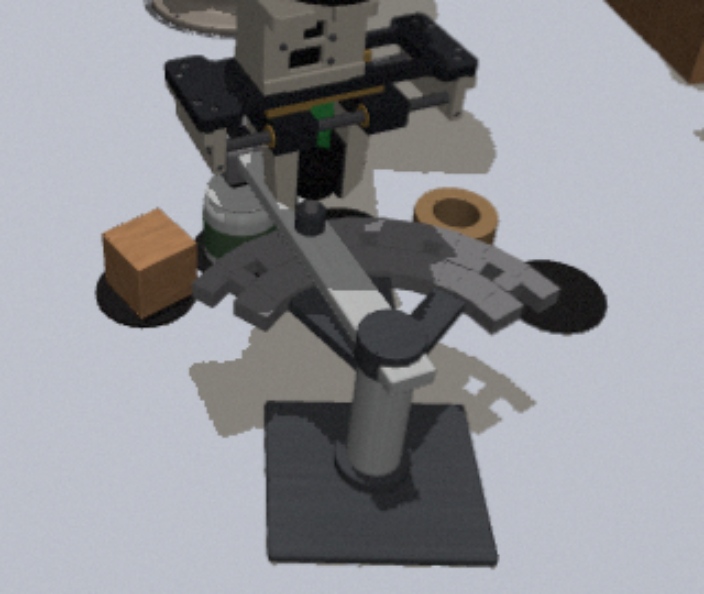

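The arm is now over hole 3, with the scanner above the tin (about (235,180) in the crop). Lowering the plunger while feeling for the hole.

>>> {"name": "servo_tool", "arguments": {"angular": [[0,0,0],[0,0,0],[0,0,0],[0,0,0],[0,0,0],[0,0,0]], "slide": [[0,0,-2],[0,0,-4],[0,0,-6],[0,0,-8],[0,0,-8],[0,0,-8]], "grip": [-1,-1,-1,-1,-1,-1]}}

```text
time: 14.85
tool_pos: [632.8, 16.5, 153.0]
tcp_rot: [3.141, -0.001, -2.83]
contact_force: [-4.9, 2.6, -9.1]
grip_width: 31.6
```

Force is still spring-down (−9 N at about 9 mm lift), so the pin has entered the hole. Lowering the rest and releasing.

>>> {"name": "servo_tool", "arguments": {"angular": [[0,0,0],[0,0,0],[0,0,0],[0,0,0],[0,0,0]], "slide": [[0,0,-2],[0,0,-4],[0,0,-6],[0,0,-7.5],[0,0,-7.5]], "grip": [-1,-1,-1,-1,-1]}}

```text
time: 15.27
tool_pos: [632.9, 16.4, 145.8]
tcp_rot: [3.141, -0.001, -2.83]
contact_force: [-4.7, 3.1, -6.8]
grip_width: 31.1
```

>>> {"name": "servo_tool", "arguments": {"angular": [[0,0,0],[0,0,0],[0,0,0],[0,0,0],[0,0,0],[0,0,0],[0,0,0]], "slide": [[0,0,0],[0,0,0],[0,0,0],[0,0,0],[0,0,0],[0,0,0],[0,0,0]], "grip": [0.2,0.2,0.2,0.2,0.2,0.2,0.2]}}

```text
time: 15.85
tool_pos: [633.5, 16.2, 146.0]
tcp_rot: [-3.141, 0.001, -2.83]
contact_force: [-0.2, 0.6, 0.6]
grip_width: 55.1
```

>>> {"name": "servo_tool", "arguments": {"angular": [[0,0,0],[0,0,0],[0,0,0],[0,0,0],[0,0,0],[0,0,0],[0,0,0]], "slide": [[0,0,5],[0,0,20],[0,0,40],[0,0,60],[0,0,80],[0,0,100],[0,0,100]], "grip": [0.2,0.2,0.2,0.2,0.2,0.2,0.2]}}

```text
time: 16.43
tool_pos: [635.1, 16.2, 250.9]
tcp_rot: [-3.138, 0.008, -2.83]
contact_force: [0.3, 0.3, 1.2]
grip_width: 55.0
```

Run:
```python
from h import *
o,c=wrist();cv2.imwrite("pics/w9.png",c["img"]);print(o["time"],o["tool_pos"],o["contact_force"],o["grip_width"])
P=cloud(c);m=(np.hypot(P[...,0]-633,P[...,1]-17)<28)&(P[...,2]>160)&(P[...,2]<205);X=P[m];print(len(X),np.percentile(X[:,2],[5,50,95]),cv2.minEnclosingCircle(X[X[:,2]>170][:,:2].astype(np.float32)))
c=bot.capture("scene");cv2.imwrite("pics/s9.png",c["img"]);P=cloud(c);m=(np.hypot(P[...,0]-633,P[...,1]-17)<20)&(P[...,2]>170)&(P[...,2]<205);X=P[m];print(len(X),np.percentile(X[:,2],[5,50,95]))
```

```text
16.4333 [635.09134921  16.17005801 250.89417222] [0.2924822  0.33779867 1.19193796] 55.02043263283752
1677 [168.31391845 177.77009388 178.92428793] ((631.908935546875, 16.542598724365234), 15.961082458496094)
285 [171.31961069 179.21170487 180.72199007]
```

View pics/s9.png

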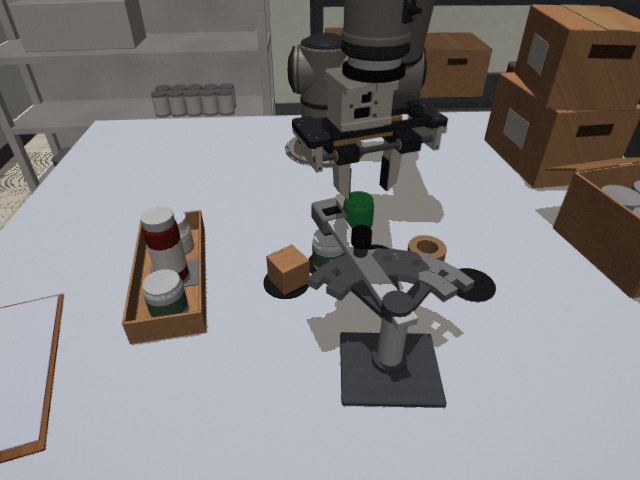

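View pics/w9.png

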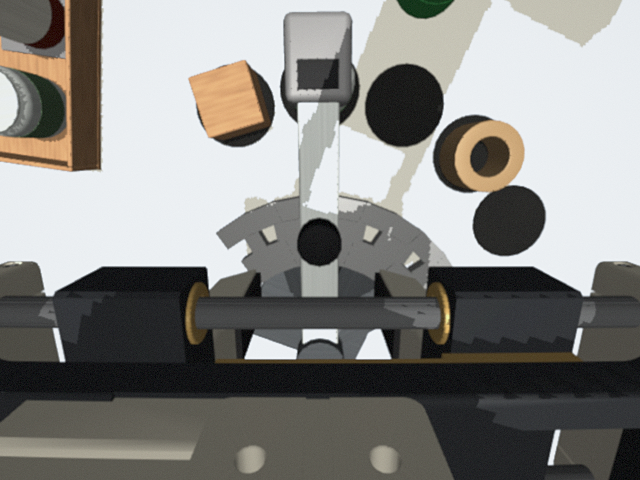

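Both views show the knob top at 178–179 mm, so the pin is home, with the scanner over the tin's mat (wrist (320,60)). I'll let the arm settle, check that the other things haven't moved, and hand in.

>>> {"name": "servo_tool", "arguments": {"angular": [[0,0,0],[0,0,0],[0,0,0],[0,0,0]], "slide": [[0,0,10],[0,0,20],[0,0,20],[0,0,20]], "grip": [0.2,0.2,0.2,0.2]}}

```text
time: 16.87
tool_pos: [633.6, 16.3, 266.2]
tcp_rot: [-3.141, 0.001, -2.83]
contact_force: [0.5, 1.1, -0.8]
grip_width: 55.1
```

Run:
```python
from h import *
import pickle
a=pickle.load(open("scene0.pkl","rb"));b=bot.capture("scene")
A=cloud(a);B=cloud(b)
for n,x,y,z in(("tin",510,-23,74),("carton",553,-103,60),("tape",524,163,52),("stockA",618,-310,75),("stockB",443,-332,79),("green",379,48,70),("jar",531,-325,148)):
    for C in(A,B):
        X=C[(np.hypot(C[...,0]-x,C[...,1]-y)<45)&(abs(C[...,2]-z)<7)];print(n,len(X),X.mean(0).round(1) if len(X) else "",np.round(cv2.minEnclosingCircle(X[:,:2].astype(np.float32))[0],1) if len(X) else "")
o=bot.get_obs();print(o["time"],o["tool_pos"],o["contact_force"])
```

```text
tin 616 [515.1 -22.8  74.7] [511.3 -21.4]
tin 338 [523.4 -31.3  74.3] [512.4 -24.7]
carton 799 [ 558.9 -101.7   61. ] [ 553.9 -101.9]
carton 802 [ 558.7 -101.8   60.9] [ 555.2 -102. ]
tape 386 [516.2 158.4  52.9] [523.7 163. ]
tape 516 [521.2 165.9  52.9] [523.8 163.3]
stockA 834 [ 624.9 -310.2   75.6] [ 621.2 -310.8]
stockA 828 [ 624.7 -310.3   75.6] [ 621.4 -312. ]
stockB 483 [ 448.1 -332.5   80. ] [ 444.1 -335.3]
stockB 158 [ 441.6 -316.3   79.8] [ 440.6 -324.1]
green 410 [384.2  45.8  70.7] [380.6  47.7]
green 447 [384.5  48.1  70.6] [380.3  48.3]
jar 0  
jar 561 [ 537.  -322.2  148.8] [ 532.8 -324.4]
16.9167 [633.32483829  16.30573001 265.62053656] [0.51149816 0.10116902 0.65409087]
```

Run:
```python
from h import *
print(bot.close_job())
```

```text
the job is handed in; nothing more can be done
None
```

The job is done and handed in at about 17 s of the 54 s allowed. I moved the tall jar to the tray first, then swung the scanner over the round tin and locked the arm there.

- **Jar:** it stands upright on the pad at about (533, -324), with its lid at 148 mm. The pad centre measured about (531, -324), good to a few millimetres, because the wrist and top views differed by up to 5 mm in y.
- **Swing arm:** I lifted the plunger about 17 mm and swung the arm to the fourth hole, above the tin. The pull stayed spring-like as the pin went in. After I let go, the knob top measured 178–179 mm in both views, which means the pin is fully home. I did not test the lock by pushing the arm.
- **Other things:** the carton, tape roll, stock tin and green can measured within about 2 mm of where they started. The tin was partly hidden by the scanner and read within about 3 mm. The pot was mostly hidden behind the jar, so I could not confirm its position by measurement. It looked unmoved in the picture.
- **Robot:** it ended about 90 mm above the knob, touching nothing, with contact force under 1 N.

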